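# Pack the soldering kit into its caddy

## Task

Pack up the soldering kit in the red caddy: lay the gas soldering iron across the two dark notched rests, centred on them, and stand the solder spool in the compartment with the green disc, the flux tin in the one with the yellow disc and the blue box of spare tips in the one with the blue disc, each upright and flat on the compartment floor. Leave the copper-wire spool (orange flanges) and the grease tin (white lid) standing where they are, since they are not part of the kit.

Things in the scene. Friction and masses are not known exactly. Their poses are not given: they have to be found in the camera images.
- caddy: Shallow red tray, fixed; spans x -75 to 83, y -119 to 119 mm in its frame; origin at bench level, z up. Walls 4 mm thick, 14 mm high, floor 4 mm. Three compartments, 74 mm square inside: centres x -34, y -78, 0, 78 mm. Behind: two dark notched supports, 8 mm thick, x 45, y -40 and 40 mm; seat 22 mm, top 37 mm above bench; notch 30 mm wide, flaring to 46.
- liner_green: Green plastic disc, 62 mm across and 2 mm thick, lying flat on the floor (4 mm above the bench) of one of the caddy's three compartments; which one varies. Fixed. Origin: centre of its underside; the thing set on it stands 2 mm higher. The solder spool belongs in this compartment.
- liner_yellow: Yellow plastic disc, 62 mm across and 2 mm thick, lying flat on the floor (4 mm above the bench) of one of the caddy's three compartments; which one varies. Fixed. Origin: centre of its underside; the thing set on it stands 2 mm higher. The flux tin belongs in this compartment.
- liner_blue: Blue plastic disc, 62 mm across and 2 mm thick, lying flat on the floor (4 mm above the bench) of one of the caddy's three compartments; which one varies. Fixed. Origin: centre of its underside; the thing set on it stands 2 mm higher. The tip box belongs in this compartment.
- iron: Gas soldering iron lying on the bench: square barrel 24 x 24 x 150 mm (aluminium tank, black grip, red switch), brass nozzle 40 mm beyond it at +x, black cap 10 mm at -x; 0.13 kg. Origin: barrel centre, 12 mm above its underside, near the centre of mass; x towards the nozzle. Packed, it lies in both notches along the caddy's y, tip either way, origin at x 45, y 0, z 34 mm of the caddy.
- solder_spool: Solder spool standing on its flange: green flanges, silver-coloured winding; 52 mm across, 34 mm high, 0.15 kg. Origin: centre of its underside, z up. Grip by the flanges.
- flux_tin: Round flux tin, steel with a yellow lid; 54 mm across, 28 mm high, 0.11 kg. Origin: centre of its underside, z up.
- tip_box: Blue box of spare soldering tips, three brass tips shown on its white top; 50 mm (its x) x 36 mm (its y) x 26 mm high, 0.06 kg. Origin: centre of its underside, z up. It fits its compartment at any yaw.
- wire_spool: Look-alike, not part of the kit: spool of copper wire with orange flanges, same shape as the solder spool (52 mm across, 34 mm high). Origin: centre of its underside. Leave it where it stands. (Other hand tools lying about are under 40 mm high and more than 50 mm clear of the kit.)
- grease_tin: Look-alike, not part of the kit: steel tin with a white lid, same shape as the flux tin (54 mm across, 28 mm high). Origin: centre of its underside. Leave it where it stands.

How it is judged:
At the end, for the whole second after the job is handed in: Spool, flux tin and tip box upright (0.15 rad) and flat on the floor within 25 mm of the centre of their green, yellow and blue disc; iron in both notches (12 mm across, 30 mm along, 5 mm height, 0.15 rad); wire spool and grease tin within 20 mm of where they stood; all at rest (horizontal distance between solder_spool and liner_green below 0.025 m and z of solder_spool in the frame of liner_green between -0.003 and 0.006 m and angle between each of solder_spool, flux_tin, tip_box, wire_spool, grease_tin's own z axis and vertical below 0.15 rad and linear speed of each of solder_spool, flux_tin, tip_box, iron, wire_spool, grease_tin below 0.02 m/s and horizontal distance between flux_tin and liner_yellow below 0.025 m and z of flux_tin in the frame of liner_yellow between -0.003 and 0.006 m and horizontal distance between tip_box and liner_blue below 0.025 m and z of tip_box in the frame of liner_blue between -0.003 and 0.006 m and x of iron in the frame of caddy between 0.033 and 0.057 m and y of iron in the frame of caddy between -0.03 and 0.03 m and z of iron in the frame of caddy between 0.029 and 0.039 m and angle between the x axis of iron and the y axis of caddy, either way round below 0.15 rad and distance of each of wire_spool, grease_tin from where it was at the start of the episode below 0.02 m); the robot touches nothing.
It fails at once if the copper-wire spool was pushed or picked up (moved more than 20 mm) (distance of wire_spool from where it was at the start of the episode above 0.02 m).
It fails at once if the grease tin was pushed or picked up (moved more than 20 mm) (distance of grease_tin from where it was at the start of the episode above 0.02 m).
It also fails if it takes over 96 s, if anything falls off the work surface, if the arm or the gripper's body presses on something with over 40 N, if the wrist force passes 120 N, or if a joint passes its speed limit or range.

## Robot

A 6-joint arm with a two-finger parallel gripper is mounted at the origin on the work surface. World frame = base frame: x ahead of the robot, y to its left, z up, the work surface at z = 0. Lengths are in m, angles in rad, forces in N, time in s.
With the tool pointing down it reaches from about 0.25 to 0.775 m from the base axis. Payload 4 kg.
Tool frame: the origin (TCP) lies midway between the tips of the shut fingers; the grasp point (between the pads) lies 19 mm behind it (robot.tcp_to_grasp is the z of the grasp point in the tool frame, in m); z points along the fingers, y is the line along which they close (so a half turn about z gives the same grasp; the last joint's range is limited). The gripper opens to 94 mm and grips with 3 to 60 N. Pads are 16 mm wide; open, the fingers measure 119 mm over their backs; the gripper's body (75 mm by 177 mm) begins 78 mm behind the grasp point.
Start: joints at [1.244, 0.087, 1.371, -0, 1.684, -0.103], TCP at [0.122, 0.536, 0.206] pointing down, gripper open.
Joint ranges: [-3.1, 3.1], [-0.76, 2.03], [0.27, 2.55], [-1.08, 4.22], [0.17, 2.65], [-2.57, 2.57]. Speed limits (rad/s): [2.79, 2.79, 3.14, 3.14, 3.14, 3.14].

## Interface

Orientations are given as [roll, pitch, yaw] about the fixed x, y, z axes, in that order (R = Rz(yaw) Ry(pitch) Rx(roll)).
In Python, from bench import robot gives the robot as it stands. The module is installed in compiled form; this text tells all that it offers.
- The arm moves only by the tool move_arm, never from a script. Its argument "motion" is one flat list of numbers, 7 for each row, row after row: the turn, a rotation vector about the tool's x, y, z in units of 45 degrees (1.0 is 45 degrees), then the shift along the tool's x, y, z in units of 100 mm (1.0 is 100 mm), then the opening, from 0 (shut) to 1 (fully open). A call has 1 to 12 rows; each row shifts and turns the commanded pose from where the row before left it, along the tool's axes as they then stand; what a row does not reach is not made up. A row lasts 1/12 s, in which the tool goes at most 41.7 mm and 7.16 degrees, less where a joint would pass 70% of its speed; a pose out of reach is approached as far as the arm can. A call with a number of a shift or a turn outside -1 to 1 is refused whole. A call with a gripper value outside its range is refused whole. The fingers move at their own pace and stop on an object; the grip force is fixed at half the most. Time passes only in rows, so rows that do not move let the fingers close. It gives the time, the measured TCP pose, the force, the opening and the grip force at its end, in the units of the state.
- robot.get_obs(): the state, without advancing time (a new reading comes with each control period).
- robot.snapshot(name): name is "scene" or "top" or "wrist"; returns the picture (480x640x3 uint8, red, green, blue); there is no depth.
- robot.get_calibration(name): a dict with "fx", "fy", "cx", "cy" (pixels), "R" (3x3) and "t" (3): a world point X has camera coordinates R X + t. Camera axes: x right, y down, z forward; pixel columns grow to the right and rows downward; lengths in m; the calibration is good to about 2 mm. A picture is of the moment at which its call begins: read the wrist's pose just before it. get_calibration takes no time and is no camera call; for the wrist camera it gives the pose at the moment of the call.
- robot.close_job(): hands the job in; it is judged then, once.
The state is a dict: "time": time; "joint_positions": joint angles; "qvel": joint speeds; "joint_torque": joint torques, N m; "tool_pos": TCP position; "ee_rot": TCP orientation; "wrist_force": force on the tool from outside, world axes, zero at the start; "wrist_torque": the same for the moment, N m; "width": finger opening in m; "finger_force": force on a finger pad.
Only numpy, scipy, OpenCV 4.12 (cv2) and the standard library are available. Lean on these libraries where they do the work, as an engineer would, in place of code of your own. Each camera call takes 0.05 s, during which the arm holds its last target. There are 200 camera calls.

## Working session

There is one attempt and no reset: what is moved stays moved. The work goes in short steps, Python scripts to look and compute and a tool call to move; the robot and the scene stay as the last step left them, time stands still between calls to the robot, and variables do not carry over. Pictures are saved under pics/ and viewed, at most 14 in all, crops included, and the job is handed in when it is done.

Besides the shell and the picture viewer there is one more tool, called after ">>>" as name(argument=value, ...), one argument or row to a line, values as JSON. move_arm: Moves the arm, as the interface text tells. Shifts and turns lie within -1 to 1; 1 stands for 100 mm of shift or 45 degrees of turn. Its arguments: {"type":"object","properties":{"motion":{"type":"array","items":{"type":"number"}}},"required":["motion"]}

```bash
mkdir -p pics; python3 - <<'E'
from bench import robot
import cv2,numpy as np
o=robot.get_obs();print({k:np.round(v,3) for k,v in o.items()})
for n in("scene","top"):
    c=robot.get_calibration(n);print(n,{k:np.round(v,3).tolist() for k,v in c.items()})
    cv2.imwrite(f"pics/{n}0.png",robot.snapshot(n)[:,:,::-1])
print(robot.tcp_to_grasp)
E
```

```text
{'time': np.float64(0.0), 'joint_positions': array([ 1.244,  0.088,  1.372, -0.   ,  1.684, -0.103]), 'qvel': array([ 0.   , -0.001, -0.001, -0.001,  0.   , -0.001]), 'joint_torque': array([ 0.0000e+00, -3.4016e+01, -3.0243e+01,  7.2000e-02,  3.3000e-02,
       -0.0000e+00]), 'tool_pos': array([0.122, 0.536, 0.204]), 'ee_rot': array([-3.139, -0.   ,  2.918]), 'wrist_force': array([0.367, 0.884, 0.158]), 'wrist_torque': array([-0.032,  0.006, -0.024]), 'finger_force': np.float64(0.0), 'width': np.float64(0.094)}
scene {'fx': 468.74, 'fy': 468.74, 'cx': 326.65, 'cy': 233.599, 'R': [[-0.486, 0.874, -0.006], [0.722, 0.398, -0.566], [-0.492, -0.279, -0.825]], 't': [0.234, -0.367, 1.313]}
top {'fx': 525.112, 'fy': 525.112, 'cx': 330.583, 'cy': 242.159, 'R': [[0.027, -1.0, 0.004], [-0.992, -0.027, -0.125], [0.125, -0.001, -0.992]], 't': [0.02, 0.514, 1.095]}
-0.0188
```

View pics/top0.png

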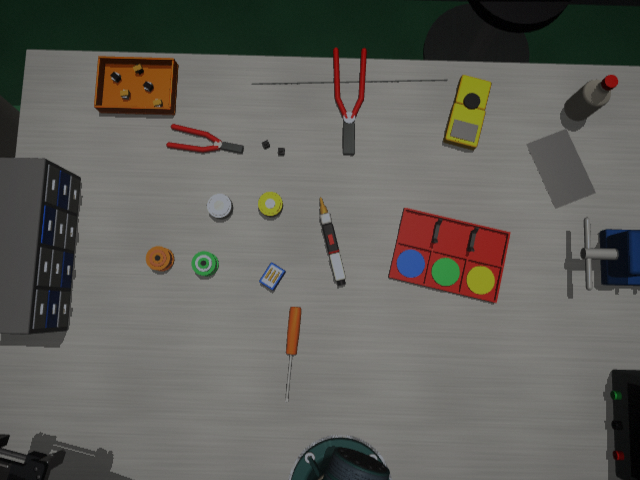

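View pics/scene0.png

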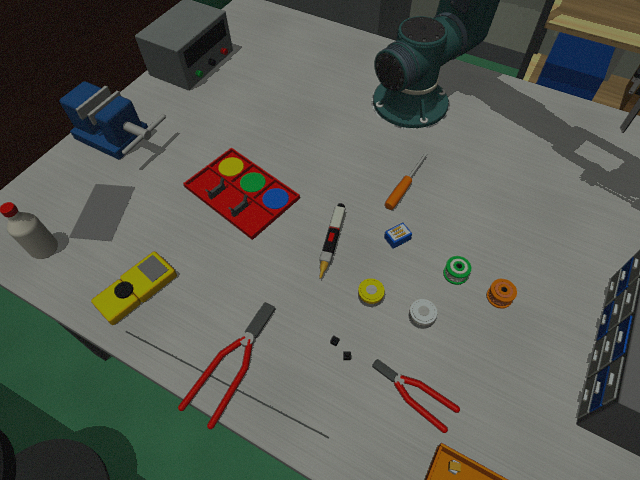

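The top view shows the solder spool at (204,264), orange spool (159,259), flux tin (270,204), grease tin (219,206), tip box (272,276) and iron from (323,200) to (341,285). The caddy is near (450,255), with its discs blue (410,264), green (446,272) and yellow (480,280). The scene view shows the same things: iron (332,240), tip box (398,235), solder spool (457,268), flux tin (371,291) and discs at (275,198), (252,182) and (231,166).

```bash
cat > h.py <<'E'
from bench import robot
import cv2,numpy as np
def ray(c,p):
    R=np.array(c["R"]);t=np.array(c["t"])
    d=R.T@np.array([(p[0]-c["cx"])/c["fx"],(p[1]-c["cy"])/c["fy"],1]);return -R.T@t,d/np.linalg.norm(d)
def plane(c,p,z):
    o,d=ray(c,p);return o+d*(z-o[2])/d[2]
def tri(rs):
    A=sum(np.eye(3)-np.outer(d,d) for o,d in rs);b=sum((np.eye(3)-np.outer(d,d))@o for o,d in rs)
    return np.linalg.solve(A,b)
H={"g":(45,85),"y":(22,34),"b":(100,130),"o":(5,18)}
def blob(im,seed,col,w=25,smin=110,vmin=50):
    """outer contour (hull) of the colour blob nearest the seed"""
    hsv=cv2.cvtColor(im,cv2.COLOR_RGB2HSV);lo,hi=H[col]
    m=cv2.inRange(hsv,(lo,smin,vmin),(hi,255,255));k=np.zeros_like(m)
    cv2.circle(k,(int(seed[0]),int(seed[1])),w,255,-1)
    cs,_=cv2.findContours(m&k,cv2.RETR_EXTERNAL,cv2.CHAIN_APPROX_NONE)
    return cv2.convexHull(max(cs,key=cv2.contourArea))
def cen(h):
    m=cv2.moments(h);return np.array([m["m10"]/m["m00"],m["m01"]/m["m00"]]),m["m00"]
E
python3 - <<'E'
from h import *
T={n:cv2.imread(f"pics/{n}0.png")[:,:,::-1].copy() for n in("top","scene")}
C={n:robot.get_calibration(n) for n in T}
S=dict(spool=("g",(204,264),(457,268),.034),tin=("y",(270,204),(371,291),.028),box=("b",(272,276),(398,235),.013),
 db=("b",(410,264),(275,198),.006),dg=("g",(446,272),(252,182),.006),dy=("y",(480,280),(231,166),.006))
for k,(c,a,b,z) in S.items():
    (pa,A),(pb,B)=cen(blob(T["top"],a,c,20)),cen(blob(T["scene"],b,c,18))
    print(k,pa.round(1),A,pb.round(1),B,"tri",tri([ray(C["top"],pa),ray(C["scene"],pb)]).round(4),"top@z",plane(C["top"],pa,z).round(4),"scene@z",plane(C["scene"],pb,z).round(4))
for k,p in dict(tip=(323,200),cap=(341,285),wire=(159,259),grease=(219,206)).items(): print(k,plane(C["top"],p,.012).round(3))
for k,a,b in (("tip",(322.5,199),(322,278)),("cap",(341,284),(341,205))):print(k,tri([ray(C["top"],a),ray(C["scene"],b)]).round(3))
E
```

```text
spool [204.7 263.3] 495.0 [456.9 269.8] 577.5 tri [0.4622 0.3031 0.02  ] top@z [0.4609 0.3005 0.034 ] scene@z [0.4717 0.3024 0.034 ]
tin [269.9 203.6] 449.0 [370.9 290.6] 514.5 tri [0.596  0.1674 0.0252] top@z [0.5952 0.1678 0.028 ] scene@z [0.5977 0.1672 0.028 ]
box [271.6 275.9] 379.0 [397.7 235.1] 421.5 tri [0.4393 0.1578 0.0171] top@z [0.4391 0.1593 0.013 ] scene@z [0.437  0.1561 0.013 ]
db [410.4 263.3] 581.0 [275.1 198.1] 399.0 tri [ 0.4755 -0.1426  0.0069] top@z [ 0.4752 -0.1421  0.006 ] scene@z [ 0.4752 -0.1438  0.006 ]
dg [445.3 271.5] 587.5 [252.1 181.9] 354.5 tri [ 0.4597 -0.2191  0.0067] top@z [ 0.4594 -0.2185  0.006 ] scene@z [ 0.4596 -0.2203  0.006 ]
dy [480.2 279.7] 594.0 [230.5 166.2] 332.5 tri [ 0.4437 -0.2948  0.0078] top@z [ 0.4434 -0.2946  0.006 ] scene@z [ 0.4427 -0.2968  0.006 ]
tip [0.61  0.053 0.012]
cap [0.424 0.009 0.012]
wire [0.469 0.405 0.012]
grease [0.59  0.281 0.012]
tip [0.611 0.057 0.007]
cap [0.426 0.008 0.018]
```

>>> move_arm(
  motion=[0,0,0.15,0,0,0,1,0,0,0.15,0,0,0,1,0,0,0.15,0,0,0,1,0,0,0.15,0,0,0,1,0,0,0.15,0,0,0,1,0,0,0.15,0,0,0,1,0,0,0.15,0,0,0,1,0,0,0.15,0,0,0,1,0,0,0.15,0,0,0,1,0,0,0.15,0,0,0,1,0,0,0.15,0,0,0,1,0,0,0.15,0,0,0,1],
)

```text
time: 1.1
tool_pos: [0.122, 0.536, 0.2048]
ee_rot: [-3.141, 0.001, 1.498]
wrist_force: [0.2, 1.0, 0.5]
width: 0.0942
finger_force: 0.0
```

```bash
cat >> h.py <<'E'
def delta(x,y,z,yawdeg):
    """turn left, then shift in tool axes (units) to the target once turned"""
    o=robot.get_obs();p=o["tool_pos"];y0=o["ee_rot"][2];w=np.radians(yawdeg)
    dy=(w-y0+np.pi)%(2*np.pi)-np.pi
    d=np.array([x,y,z])-p
    f=lambda a:np.round([10*(d[0]*np.cos(a)+d[1]*np.sin(a)),10*(d[0]*np.sin(a)-d[1]*np.cos(a)),-10*d[2]],3)
    print("t",o["time"].round(2),"pos",p.round(4),"rpy",np.degrees(o["ee_rot"]).round(1),"turn",(-np.degrees(dy)/45).round(3),"shift now",f(y0),"shift after turn",f(w))
E
python3 -c "
from h import *
delta(.461,.302,.2,78.2)"
```

```text
Traceback (most recent call last):
  File "h.py", line 27, in delta
    print("t",o["time"].round(2),"pos",p.round(4),"rpy",np.degrees(o["ee_rot"]).round(1),"turn",(-np.degrees(dy)/45).round(3),"shift now",f(y0),"shift after turn",f(w))
              ^^^^^^^^^^^^^^^
AttributeError: 'float' object has no attribute 'round'
```

```bash
sed -i 's/o\["time"\].round(2)/round(o["time"],2)/' h.py
python3 -c "
from h import *
delta(.461,.302,.2,78.2)"
```

```text
t 1.1 pos [0.122  0.536  0.2048] rpy [-1.80e+02  1.00e-01  8.58e+01] turn 0.17 shift now [-2.088  3.551  0.048] shift after turn [-1.597  3.797  0.048]
```

>>> move_arm(
  motion=[0,0,0.085,0,0,0,1,0,0,0.085,0,0,0,1,0,0,0,-0.16,0.38,0,1,0,0,0,-0.16,0.38,0,1,0,0,0,-0.16,0.38,0,1,0,0,0,-0.16,0.38,0,1,0,0,0,-0.16,0.38,0,1,0,0,0,-0.16,0.38,0,1,0,0,0,-0.16,0.38,0,1,0,0,0,-0.16,0.38,0,1,0,0,0,-0.16,0.38,0,1,0,0,0,-0.16,0.38,0,1],
)

```text
time: 2.1
tool_pos: [0.4638, 0.3023, 0.205]
ee_rot: [-3.141, 0.0, 1.37]
wrist_force: [0.7, 0.5, -0.4]
width: 0.094
finger_force: 0.0
```

```bash

python3 -c "
from h import *
c=robot.get_calibration('wrist');cv2.imwrite('pics/w1.png',robot.snapshot('wrist')[:,:,::-1])
np.save('w1.npy',c,allow_pickle=True)
print(c)
delta(.461,.302,.2,78.2)"
```

```text
{'fx': 364.4890467484901, 'fy': 364.4890467484901, 'cx': 314.57051368144465, 'cy': 242.28955398547572, 'R': array([[ 0.97989077, -0.19952527, -0.0019325 ],
       [-0.193149  , -0.95091779,  0.24176192],
       [-0.05007526, -0.23652702, -0.97033367]]), 't': array([-0.39335569,  0.35291188,  0.48608307])}
t 2.15 pos [0.4699 0.2972 0.2041] rpy [179.7   0.2  78.1] turn -0.003 shift now [ 0.028 -0.097  0.041] shift after turn [ 0.028 -0.097  0.041]
```

View pics/w1.png

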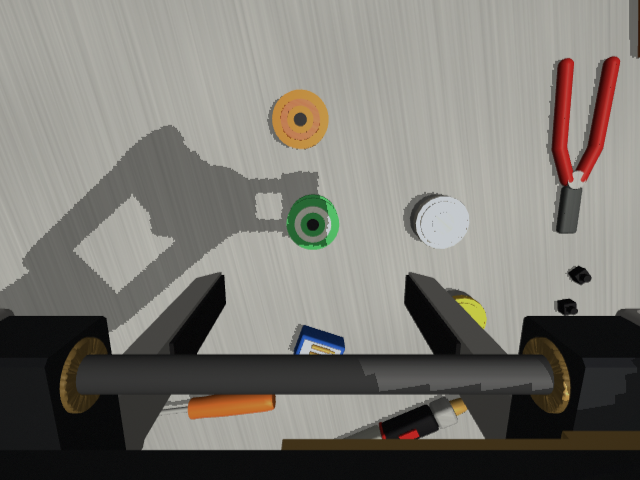

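The wrist view shows the solder spool at (313,223), the orange spool (300,119), the grease tin (442,222), the tip box near (320,342) partly hidden, and the iron under the gripper. The arm was still settling, so I'm taking the picture again.

```bash

python3 -c "
from h import *
c=robot.get_calibration('wrist');im=robot.snapshot('wrist');c2=robot.get_calibration('wrist')
print(abs(c['t']-c2['t']).max())
h=blob(im,(313,223),'g',45,80,30);p,A=cen(h);(q,r)=cv2.minEnclosingCircle(h);print(p,A,q,r)
o,d=ray(c,(0,0));print('cam',o)
print(plane(c,p,.034),plane(c,q,.034),'r mm',r/c['fx']*(o[2]-.03)*1000)
Ct=robot.get_calibration('top');print(tri([ray(c,q),ray(Ct,(204.7,263.3))]))
delta(.461,.302,.012,78.2)"
```

```text
0.00463776699294477
[304.41770278 217.6588958 ] 2252.0 (304.0454406738281, 217.5) 27.668216705322266
cam [0.48373262 0.36779325 0.38445254]
[0.462005  0.3069514 0.034    ] [0.46168359 0.30718028 0.034     ] r mm 26.90634941072041
[0.46138649 0.30433273 0.01884008]
t 2.2 pos [0.4665 0.2998 0.204 ] rpy [180.    0.2  78.1] turn -0.003 shift now [ 0.01  -0.059  1.92 ] shift after turn [ 0.01  -0.058  1.92 ]
```

>>> move_arm(
  motion=[0,0,0,0,0,0,1,0,0,0,0,0,0,1,0,0,0,0,0,0,1,0,0,0,0,0,0,1,0,0,0,0,0,0,1],
)

```text
time: 2.62
tool_pos: [0.4617, 0.3049, 0.2057]
ee_rot: [3.141, -0.0, 1.373]
wrist_force: [-0.7, -0.6, 0.6]
width: 0.0942
finger_force: 0.0
```

```bash

python3 -c "
from h import *
c=robot.get_calibration('wrist');im=robot.snapshot('wrist');c2=robot.get_calibration('wrist')
cv2.imwrite('pics/w2.png',im[:,:,::-1])
print(abs(c['t']-c2['t']).max())
h=blob(im,(308,220),'g',45,80,30);p,A=cen(h);(q,r)=cv2.minEnclosingCircle(h);print(p,A,q,r)
print(plane(c,p,.034),plane(c,q,.034))
C=[robot.get_calibration(n) for n in('top','scene')]
R=[ray(c,q),ray(C[0],(204.7,263.3)),ray(C[1],(456.9,269.8))]
print(tri(R[:2]),tri(R[::2]),tri(R))
delta(.461,.302,.012,78.2)
import cv2
cv2.imwrite('pics/w2c.png',cv2.resize(im[150:290,230:390,::-1],None,fx=3,fy=3))"
```

```text
8.079047679371287e-05
[314.90095537 223.94379758] 2233.0 (314.5, 223.66363525390625) 27.70437240600586
[0.46182417 0.30705446 0.034     ] [0.46149275 0.30740709 0.034     ]
[0.46147073 0.3043136  0.01864159] [0.46053268 0.30315869 0.01635171] [0.46149938 0.30363159 0.01852526]
t 2.67 pos [0.4618 0.3048 0.2057] rpy [180.   -0.   78.6] turn 0.01 shift now [-0.029 -0.002  1.937] shift after turn [-0.029 -0.002  1.937]
```

View pics/w2c.png

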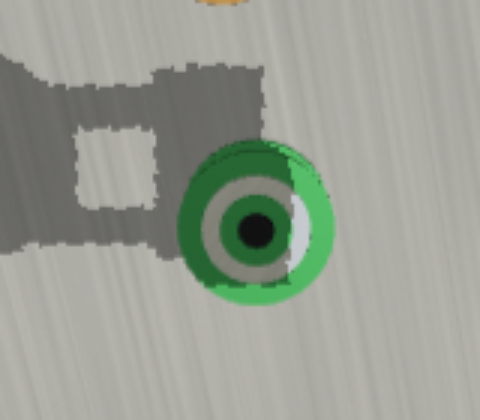

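The crop shows the spool's hole, so the centre of its top face, at about (315.7,227). The outline's centre lies lower because it covers both flanges. The spool stands at about (0.461,0.304).

>>> move_arm(
  motion=[0,0,0,-0.012,-0.006,0.35,1,0,0,0,0,0,0.35,1,0,0,0,0,0,0.35,1,0,0,0,0,0,0.35,1,0,0,0,0,0,0.2,1,0,0,0,0,0,0.15,1,0,0,0,0,0,0.1,1,0,0,0,0,0,0.09,1,0,0,0,0,0,0,1,0,0,0,0,0,0,1,0,0,0,0,0,0,1,0,0,0,0,0,0,0],
)

```text
time: 3.67
tool_pos: [0.4629, 0.3035, 0.0131]
ee_rot: [3.139, -0.002, 1.371]
wrist_force: [-0.3, 0.2, 0.6]
width: 0.09
finger_force: 0.0
```

>>> move_arm(
  motion=[0,0,0,0,0,0,0,0,0,0,0,0,0,0,0,0,0,0,0,0,0,0,0,0,0,0,0,0,0,0,0,0,0,0,0],
)

```text
time: 4.08
tool_pos: [0.4619, 0.3029, 0.0116]
ee_rot: [3.141, -0.0, 1.37]
wrist_force: [-0.3, -0.3, 0.5]
width: 0.0575
finger_force: 0.0
```

>>> move_arm(
  motion=[0,0,0,0,0,0,0,0,0,0,0,0,0,0,0,0,0,0,0,0,0,0,0,0,0,0,0,0,0,0,0,0,0,-0.15,0,0,0,0,0,0,-0.3,0,0,0,0,0,0,-0.35,0],
)

```text
time: 4.67
tool_pos: [0.4595, 0.3016, 0.0889]
ee_rot: [-3.136, 0.005, 1.371]
wrist_force: [0.2, 1.2, -1.0]
width: 0.0515
finger_force: 30.0
```

```bash

python3 -c "
from h import *
print(robot.get_obs()['width'])
delta(.4597,-.219,.09,78.2)"
```

```text
0.05147367345653192
t 4.67 pos [0.4595 0.3016 0.0889] rpy [-179.7    0.3   78.5] turn 0.007 shift now [-5.102  1.038 -0.011] shift after turn [-5.096  1.067 -0.011]
```

>>> move_arm(
  motion=[0,0,0,-0.3,0.06,0,0,0,0,0,-0.38,0.08,0,0,0,0,0,-0.38,0.08,0,0,0,0,0,-0.38,0.08,0,0,0,0,0,-0.38,0.08,0,0,0,0,0,-0.38,0.08,0,0,0,0,0,-0.38,0.08,0,0,0,0,0,-0.38,0.08,0,0,0,0,0,-0.38,0.08,0,0,0,0,0,-0.38,0.08,0,0,0,0,0,-0.38,0.08,0,0,0,0,0,-0.38,0.08,0,0],
)

```text
time: 5.67
tool_pos: [0.4642, -0.1566, 0.0911]
ee_rot: [-3.141, -0.0, 1.37]
wrist_force: [0.3, 0.5, -1.6]
width: 0.0519
finger_force: 30.0
```

>>> move_arm(
  motion=[0,0,0,-0.28,0.06,0,0,0,0,0,-0.2,0.04,0,0,0,0,0,-0.1,0.02,0,0,0,0,0,-0.05,0.01,0,0,0,0,0,0,0,0,0,0,0,0,0,0,0,0,0,0,0,0,0,0,0],
)

```text
time: 6.25
tool_pos: [0.4651, -0.2178, 0.0913]
ee_rot: [-3.141, -0.001, 1.372]
wrist_force: [0.2, 0.4, -0.9]
width: 0.0513
finger_force: 30.0
```

```bash

python3 -c "
from h import *
print(robot.get_obs()['width'])
c=robot.get_calibration('wrist');cv2.imwrite('pics/w3.png',robot.snapshot('wrist')[:,:,::-1])
delta(.4597,-.219,.019,78.2)"
```

```text
0.051289516163236085
t 6.3 pos [ 0.4652 -0.2178  0.0914] rpy [-180.    -0.    78.6] turn 0.01 shift now [-0.022 -0.051  0.724] shift after turn [-0.023 -0.051  0.724]
```

View pics/w3.png

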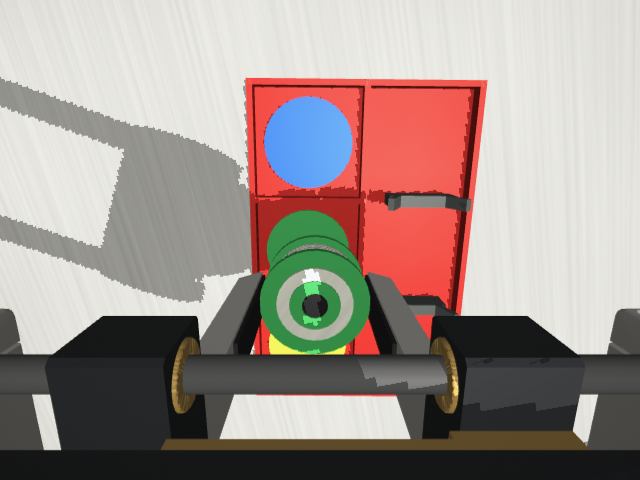

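The spool hangs level between the fingers at (315,300), with the green disc behind it at (308,245) and the gripper square to the caddy. I'm lowering it now.

>>> move_arm(
  motion=[0,0,0,-0.022,-0.051,0.2,0,0,0,0,0,0,0.25,0,0,0,0,0,0,0.15,0,0,0,0,0,0,0.08,0,0,0,0,0,0,0.05,0,0,0,0,0,0,0,0,0,0,0,0,0,0,0,0,0,0,0,0,0,0,0,0,0,0,0,0,0],
)

```text
time: 7.05
tool_pos: [0.4605, -0.2207, 0.0195]
ee_rot: [3.139, 0.001, 1.371]
wrist_force: [0.6, 0.2, -1.8]
width: 0.0513
finger_force: 30.0
```

>>> move_arm(
  motion=[0,0,0,0,0,0.015,0,0,0,0,0,0,0,0,0,0,0,0,0,0,0.9,0,0,0,0,0,0,0.9,0,0,0,0,0,0,0.9,0,0,0,0,0,-0.15,0.9,0,0,0,0,0,-0.3,0.9,0,0,0,0,0,-0.35,1,0,0,0,0,0,-0.35,1,0,0,0,0,0,-0.15,1,0,0,0,0,0,0,1],
)

```text
time: 7.97
tool_pos: [0.4622, -0.222, 0.1525]
ee_rot: [3.132, 0.004, 1.37]
wrist_force: [0.9, -0.4, 0.0]
width: 0.0938
finger_force: 0.0
```

```bash

python3 -c "
from h import *
delta(.596,.1675,.15,78.2)"
```

```text
t 7.97 pos [ 0.4622 -0.222   0.1525] rpy [179.4   0.2  78.5] turn 0.007 shift now [4.083 0.536 0.025] shift after turn [4.086 0.513 0.025]
```

>>> move_arm(
  motion=[0,0,0,0.25,0.04,0,1,0,0,0,0.38,0.05,0,1,0,0,0,0.38,0.05,0,1,0,0,0,0.38,0.05,0,1,0,0,0,0.38,0.05,0,1,0,0,0,0.38,0.05,0,1,0,0,0,0.38,0.05,0,1,0,0,0,0.38,0.05,0,1,0,0,0,0.38,0.05,0,1,0,0,0,0.38,0.05,0,1,0,0,0,0.25,0.02,0,1,0,0,0,0.15,0.01,0,1],
)

```text
time: 8.97
tool_pos: [0.5908, 0.1711, 0.1442]
ee_rot: [-3.138, 0.001, 1.374]
wrist_force: [0.5, -0.2, -1.3]
width: 0.094
finger_force: 0.0
```

>>> move_arm(
  motion=[0,0,0,0.02,0,0,1,0,0,0,0,0,0,1,0,0,0,0,0,0,1,0,0,0,0,0,0,1],
)

```text
time: 9.3
tool_pos: [0.5917, 0.1684, 0.1469]
ee_rot: [-3.141, 0.001, 1.369]
wrist_force: [0.4, 0.2, 0.1]
width: 0.0937
finger_force: 0.0
```

```bash

python3 -c "
from h import *
c=robot.get_calibration('wrist');im=robot.snapshot('wrist')
cv2.imwrite('pics/w4.png',im[:,:,::-1])
np.save('w4.npy',c)
delta(.596,.1675,.010,78.2)"
```

```text
t 9.35 pos [0.5918 0.1684 0.1471] rpy [180.    0.   78.4] turn 0.004 shift now [-0.     0.043  1.371] shift after turn [-0.     0.043  1.371]
```

View pics/w4.png

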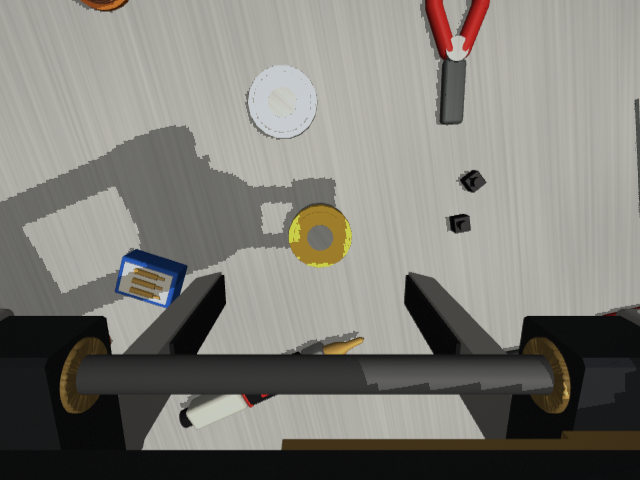

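The wrist view shows the flux tin at (320,235), the grease tin (283,101), the tip box (150,278) with its whole top visible, and the iron's tip at (360,341).

```bash

python3 -c "
from h import *
c=np.load('w4.npy',allow_pickle=True).item();im=cv2.imread('pics/w4.png')[:,:,::-1].copy()
H['y']=(15,34)
h=blob(im,(320,235),'y',45,90,30);p,A=cen(h);(q,r)=cv2.minEnclosingCircle(h)
print(p,A,q,r,plane(c,p,.028),plane(c,p,.022))
print('tri',tri([ray(c,p),ray(robot.get_calibration('top'),(269.9,203.6))]))
h=blob(im,(150,278),'b',50,100,30);p,A=cen(h);print(p,A)
a=cv2.approxPolyDP(h,5,True)[:,0];print(a.tolist())
for q in a: print(q,plane(c,q,.026).round(4),plane(c,q,0).round(4))
cv2.imwrite('pics/w4c.png',cv2.resize(im[230:320,100:200,::-1],None,fx=5,fy=5))"
```

```text
[319.56998441 235.50680217] 3099.5 (319.5734558105469, 235.38917541503906) 31.908449172973633 [0.59573065 0.17001021 0.028     ] [0.5955268  0.16864383 0.022     ]
tri [0.59585703 0.16859843 0.02273685]
[150.02085854 277.87260156] 2892.5
[[186, 265], [179, 294], [167, 307], [115, 291], [122, 257], [134, 250]]
[186 265] [0.4771 0.1671 0.026 ] [0.466 0.161 0.   ]
[179 294] [0.4634 0.1425 0.026 ] [0.4511 0.1343 0.    ]
[167 307] [0.4493 0.1328 0.026 ] [0.4358 0.1237 0.    ]
[115 291] [0.4089 0.1566 0.026 ] [0.3919 0.1496 0.    ]
[122 257] [0.4251 0.1852 0.026 ] [0.4095 0.1806 0.    ]
[134 250] [0.4373 0.189  0.026 ] [0.4227 0.1848 0.    ]
```

View pics/w4c.png

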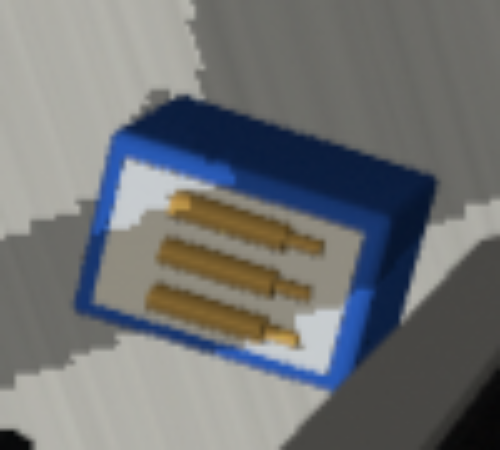

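The crop shows all four corners of the box's top at about (123.6,256), (179,273), (168.6,308) and (115.4,292), so its long axis lies at about -30°. Next I'm picking up the flux tin.

>>> move_arm(
  motion=[0,0,0,0.014,0.037,0.25,1,0,0,0,0,0,0.35,1,0,0,0,0,0,0.35,1,0,0,0,0,0,0.2,1,0,0,0,0,0,0.12,1,0,0,0,0,0,0.08,1,0,0,0,0,0,0,1,0,0,0,0,0,0,0,0,0,0,0,0,0,0,0,0,0,0,0,0,0,0,0,0,0,0,0,0,0,0,0,0,0,0,0],
)

```text
time: 10.35
tool_pos: [0.5965, 0.171, 0.0131]
ee_rot: [3.14, -0.001, 1.371]
wrist_force: [0.4, 0.9, 0.5]
width: 0.0641
finger_force: 0.0
```

>>> move_arm(
  motion=[0,0,0,0,0,0,0,0,0,0,0,0,0,0,0,0,0,0,0,0,0],
)

```text
time: 10.6
tool_pos: [0.5962, 0.1709, 0.0125]
ee_rot: [3.141, -0.0, 1.371]
wrist_force: [-0.2, -0.1, 1.7]
width: 0.0536
finger_force: 30.0
```

```bash

python3 -c "
from h import *
c=np.load('w4.npy',allow_pickle=True).item()
P=np.array([plane(c,q,.026) for q in((123.6,256),(179,273),(168.6,308),(115.4,292))]);print(P.round(4),P.mean(0))
for a,b in((0,1),(3,2),(3,0),(2,1)):
  v=(P[b]-P[a])[:2];print(np.hypot(*v),np.degrees(np.arctan2(v[1],v[0])))
print(tri([ray(c,(146.6,282.2)),ray(robot.get_calibration('top'),(271.6,275.9))]))
delta(.4440,-.2955,.1,78.2)"
```

```text
[[0.4268 0.1857 0.026 ]
 [0.4691 0.1613 0.026 ]
 [0.4504 0.1316 0.026 ]
 [0.4089 0.1556 0.026 ]] [0.43879504 0.15856524 0.026     ]
0.048831797819865276 -29.986506534740826
0.048008740271088826 -30.099905948604405
0.03500784703667782 59.29491832328698
0.035122799102762774 57.954039288434046
[0.43826124 0.1582935  0.02478485]
t 10.6 pos [0.5962 0.1709 0.0125] rpy [180.   -0.   78.5] turn 0.007 shift now [-4.873 -0.564 -0.875] shift after turn [-4.876 -0.536 -0.875]
```

>>> move_arm(
  motion=[0,0,0,0,0,-0.2,0,0,0,0,0,0,-0.3,0,0,0,0,-0.25,0,-0.25,0,0,0,0,-0.38,-0.05,-0.13,0,0,0,0,-0.38,-0.05,0,0,0,0,0,-0.38,-0.05,0,0,0,0,0,-0.38,-0.05,0,0,0,0,0,-0.38,-0.05,0,0,0,0,0,-0.38,-0.05,0,0,0,0,0,-0.38,-0.05,0,0,0,0,0,-0.38,-0.05,0,0,0,0,0,-0.38,-0.05,0,0],
)

```text
time: 11.6
tool_pos: [0.4775, -0.1812, 0.0995]
ee_rot: [-3.141, -0.0, 1.371]
wrist_force: [1.2, -0.8, -0.5]
width: 0.053
finger_force: 30.0
```

>>> move_arm(
  motion=[0,0,0,-0.38,-0.05,0,0,0,0,0,-0.38,-0.04,0,0,0,0,0,-0.25,0,0,0,0,0,0,-0.12,0,0,0,0,0,0,-0.05,0,0,0,0,0,0,0,0,0,0,0,0,0,0,0,0,0,0,0,0,0,0,0,0],
)

```text
time: 12.27
tool_pos: [0.447, -0.2921, 0.0998]
ee_rot: [-3.141, -0.001, 1.373]
wrist_force: [0.4, 0.3, -0.8]
width: 0.0531
finger_force: 30.0
```

```bash

python3 -c "
from h import *
print(robot.get_obs()['width'])
delta(.4440,-.2955,.0185,78.2)"
```

```text
0.05314159508394193
t 12.27 pos [ 0.447  -0.2921  0.0998] rpy [-1.80e+02 -1.00e-01  7.86e+01] turn 0.01 shift now [-0.039 -0.022  0.813] shift after turn [-0.039 -0.022  0.813]
```

>>> move_arm(
  motion=[0,0,0,-0.025,-0.022,0.2,0,0,0,0,0,0,0.3,0,0,0,0,0,0,0.15,0,0,0,0,0,0,0.1,0,0,0,0,0,0,0.06,0,0,0,0,0,0,0,0,0,0,0,0,0,0,0,0,0,0,0,0,0,0],
)

```text
time: 12.93
tool_pos: [0.4448, -0.296, 0.02]
ee_rot: [3.139, 0.001, 1.371]
wrist_force: [0.3, 0.9, -1.5]
width: 0.0534
finger_force: 30.0
```

>>> move_arm(
  motion=[0,0,0,0,0,0,0.9,0,0,0,0,0,0,0.9,0,0,0,0,0,0,0.9,0,0,0,0,0,-0.15,0.9,0,0,0,0,0,-0.3,0.9,0,0,0,0,0,-0.35,1,0,0,0,0,0,-0.35,1,0,0,0,0,0,-0.15,1,0,0,0,0,0,0,1],
)

```text
time: 13.68
tool_pos: [0.4462, -0.2979, 0.155]
ee_rot: [3.132, 0.005, 1.37]
wrist_force: [1.0, -0.1, 1.4]
width: 0.0941
finger_force: 0.0
```

```bash

python3 -c "
from h import *
delta(.4385,.1584,.15,78.2)"
```

```text
t 13.68 pos [ 0.4462 -0.2979  0.155 ] rpy [179.4   0.3  78.5] turn 0.007 shift now [ 4.456 -0.984  0.05 ] shift after turn [ 4.451 -1.009  0.05 ]
```

>>> move_arm(
  motion=[0,0,0,0.25,-0.06,0,1,0,0,0,0.38,-0.085,0,1,0,0,0,0.38,-0.085,0,1,0,0,0,0.38,-0.085,0,1,0,0,0,0.38,-0.085,0,1,0,0,0,0.38,-0.085,0,1,0,0,0,0.38,-0.085,0,1,0,0,0,0.38,-0.085,0,1,0,0,0,0.38,-0.085,0,1,0,0,0,0.38,-0.085,0,1,0,0,0,0.38,-0.085,0,1,0,0,0,0.25,-0.05,0,1],
)

```text
time: 14.68
tool_pos: [0.4337, 0.1476, 0.1472]
ee_rot: [-3.139, -0.0, 1.373]
wrist_force: [0.3, -0.5, -0.5]
width: 0.0937
finger_force: 0.0
```

>>> move_arm(
  motion=[0,0,0,0.12,-0.024,0,1,0,0,0.105,0.036,0,0,1,0,0,0.105,0,0,0,1,0,0,0.105,0,0,0,1,0,0,0.105,0,0,0,1,0,0,0,0,0,0,1,0,0,0,0,0,0,1,0,0,0,0,0,0,1],
)

```text
time: 15.35
tool_pos: [0.4355, 0.1603, 0.148]
ee_rot: [-3.14, 0.001, 1.042]
wrist_force: [-0.4, -0.1, -0.7]
width: 0.0937
finger_force: 0.0
```

```bash

python3 -c "
from h import *
c=robot.get_calibration('wrist');im=robot.snapshot('wrist')
cv2.imwrite('pics/w5.png',im[:,:,::-1])
np.save('w5.npy',c)
delta(.4385,.1584,.012,59.5)"
```

```text
t 15.4 pos [0.4357 0.1603 0.1483] rpy [-180.     0.    59.7] turn 0.004 shift now [-0.002  0.034  1.363] shift after turn [-0.002  0.034  1.363]
```

View pics/w5.png

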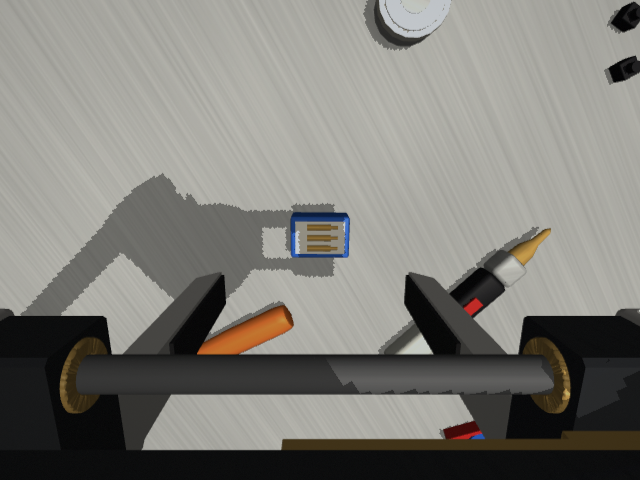

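The box is square to the gripper, its top centred at about (320,237). The screwdriver handle's end is at (292,318) and the iron's tip at (549,232).

```bash

python3 -c "
from h import *
c=np.load('w5.npy',allow_pickle=True).item()
P=plane(c,(320,236.5),.026);print(P)
for n,q,z in(('drv',(280,308),.02),('drv2',(292,318),.01),('tip',(549,232),.012),('box',(320,236.5),.026)):
  d=plane(c,q,z)[:2]-P[:2];a=np.radians(59.7);print(n,d@[np.cos(a),np.sin(a)],d@[np.sin(a),-np.cos(a)])
delta(P[0],P[1],.012,59.5)"
```

```text
[0.4388384  0.15898918 0.026     ]
drv -0.06852018371790135 -0.03625402211798255
drv2 -0.08328229159705898 -0.02613170647917644
tip 0.0009020206689878671 0.20343235756794487
box 0.0 0.0
t 15.4 pos [0.4357 0.1603 0.1483] rpy [-180.     0.    59.7] turn 0.004 shift now [0.005 0.034 1.363] shift after turn [0.005 0.034 1.363]
```

>>> move_arm(
  motion=[0,0,0,0.005,0.034,0.25,1,0,0,0,0,0,0.35,1,0,0,0,0,0,0.35,1,0,0,0,0,0,0.2,1,0,0,0,0,0,0.13,1,0,0,0,0,0,0.08,1,0,0,0,0,0,0,1,0,0,0,0,0,0,0,0,0,0,0,0,0,0,0,0,0,0,0,0,0,0,0,0,0,0,0,0,0,0,0,0,0,0,0],
)

```text
time: 16.4
tool_pos: [0.4399, 0.1593, 0.0139]
ee_rot: [3.14, -0.001, 1.041]
wrist_force: [0.7, -0.2, 0.0]
width: 0.0642
finger_force: 0.0
```

>>> move_arm(
  motion=[0,0,0,0,0,0,0,0,0,0,0,0,0,0,0,0,0,0,0,0,0,0,0,0,0,0,0,0],
)

```text
time: 16.73
tool_pos: [0.4394, 0.1592, 0.0133]
ee_rot: [3.141, -0.0, 1.041]
wrist_force: [0.4, -0.5, 2.0]
width: 0.05
finger_force: 30.0
```

```bash

python3 -c "
from h import *
delta(.4755,-.1430,.1,78.2)"
```

```text
t 16.73 pos [0.4394 0.1592 0.0133] rpy [180.   -0.   59.6] turn -0.413 shift now [-2.425  1.84  -0.867] shift after turn [-2.884  0.972 -0.867]
```

>>> move_arm(
  motion=[0,0,0,0,0,-0.2,0,0,0,-0.138,0,0,-0.3,0,0,0,-0.138,0,0,-0.25,0,0,0,-0.137,0,0,-0.12,0,0,0,0,-0.2,0.07,0,0,0,0,0,-0.38,0.125,0,0,0,0,0,-0.38,0.125,0,0,0,0,0,-0.38,0.125,0,0,0,0,0,-0.38,0.125,0,0,0,0,0,-0.38,0.125,0,0,0,0,0,-0.38,0.125,0,0,0,0,0,-0.25,0.09,0,0],
)

```text
time: 17.73
tool_pos: [0.4722, -0.13, 0.0997]
ee_rot: [3.142, 0.001, 1.363]
wrist_force: [0.2, 0.1, -0.8]
width: 0.0499
finger_force: 30.0
```

>>> move_arm(
  motion=[0,0,0,-0.12,0.05,0,0,0,0,0,-0.03,0.01,0,0,0,0,0,0,0,0,0,0,0,0,0,0,0,0,0,0,0,0,0,0,0],
)

```text
time: 18.15
tool_pos: [0.4752, -0.1409, 0.0998]
ee_rot: [-3.141, -0.001, 1.367]
wrist_force: [0.6, 1.0, -0.8]
width: 0.0495
finger_force: 30.0
```

```bash

python3 -c "
from h import *
print(robot.get_obs()['width'])
delta(.4755,-.1430,.0193,78.2)"
```

```text
0.04948698473534824
t 18.15 pos [ 0.4752 -0.1409  0.0998] rpy [-180.    -0.    78.3] turn 0.003 shift now [-0.02   0.008  0.805] shift after turn [-0.02   0.008  0.805]
```

>>> move_arm(
  motion=[0,0,0,-0.02,0.005,0.2,0,0,0,0,0,0,0.3,0,0,0,0,0,0,0.15,0,0,0,0,0,0,0.1,0,0,0,0,0,0,0.06,0,0,0,0,0,0,0,0,0,0,0,0,0,0,0,0,0,0,0,0,0,0],
)

```text
time: 18.82
tool_pos: [0.4762, -0.1444, 0.0198]
ee_rot: [3.14, 0.0, 1.366]
wrist_force: [-0.6, -0.7, 0.3]
width: 0.0498
finger_force: 30.0
```

>>> move_arm(
  motion=[0,0,0,0,0,0,0.9,0,0,0,0,0,0,0.9,0,0,0,0,0,0,0.9,0,0,0,0,0,-0.15,0.9,0,0,0,0,0,-0.3,0.9,0,0,0,0,0,-0.35,1,0,0,0,0,0,-0.35,1,0,0,0,0,0,-0.15,1,0,0,0,0,0,0,1],
)

```text
time: 19.57
tool_pos: [0.4782, -0.1459, 0.1545]
ee_rot: [3.131, 0.002, 1.365]
wrist_force: [-0.3, 0.3, 0.3]
width: 0.094
finger_force: 0.0
```

```bash

python3 -c "
from h import *
t=[plane(robot.get_calibration('top'),p,.012) for p in((323,200),(341,285))];print(t)
c=np.load('w5.npy',allow_pickle=True).item()
print(plane(c,(549,232),.012))
delta(.50,.03,.20,104.8)"
```

```text
[array([0.60960379, 0.0529002 , 0.012     ]), array([0.42355564, 0.00862962, 0.012     ])]
[0.61493609 0.05713074 0.012     ]
t 19.57 pos [ 0.4782 -0.1459  0.1545] rpy [1.794e+02 1.000e-01 7.820e+01] turn -0.591 shift now [ 1.767 -0.146 -0.455] shift after turn [ 1.645  0.66  -0.455]
```

>>> move_arm(
  motion=[0,0,0,0.25,-0.02,0,1,0,0,0,0.38,-0.02,0,1,0,0,0,0.38,-0.02,0,1,0,0,0,0.38,-0.02,0,1,0,0,0,0.25,-0.02,0,1,0,0,0,0.11,-0.01,0,1,0,0,0.143,0,0,0,1,0,0,0.143,0,0,0,1,0,0,0.143,0,0,0,1,0,0,0.143,0,0,0,1,0,0,0.143,0,0,0,1,0,0,0.143,0,0,0,1],
)

```text
time: 20.57
tool_pos: [0.4997, 0.028, 0.1474]
ee_rot: [-3.14, 0.002, 0.685]
wrist_force: [0.7, 0.2, -0.6]
width: 0.0937
finger_force: 0.0
```

>>> move_arm(
  motion=[0,0,0.143,0,0,0,1,0,0,0.143,0,0,0,1,0,0,0.143,0,0,0,1,0,0,0.143,0,0,0,1,0,0,0,0,0,0,1,0,0,0,0,0,0,1,0,0,0,0,0,0,1,0,0,0,0,0,0,1],
)

```text
time: 21.23
tool_pos: [0.5002, 0.0286, 0.1485]
ee_rot: [-3.141, 0.001, 0.243]
wrist_force: [0.4, 0.4, 0.0]
width: 0.094
finger_force: 0.0
```

```bash

python3 -c "
from h import *
c=robot.get_calibration('wrist');im=robot.snapshot('wrist')
cv2.imwrite('pics/w6.png',im[:,:,::-1]);np.save('w6.npy',c)
cv2.imwrite('pics/top1.png',robot.snapshot('top')[:,:,::-1])
delta(.5035,.0285,.004,14)"
```

```text
t 21.33 pos [0.5003 0.0288 0.1488] rpy [-180.     0.    13.9] turn -0.002 shift now [0.031 0.011 1.448] shift after turn [0.031 0.011 1.448]
```

View pics/w6.png

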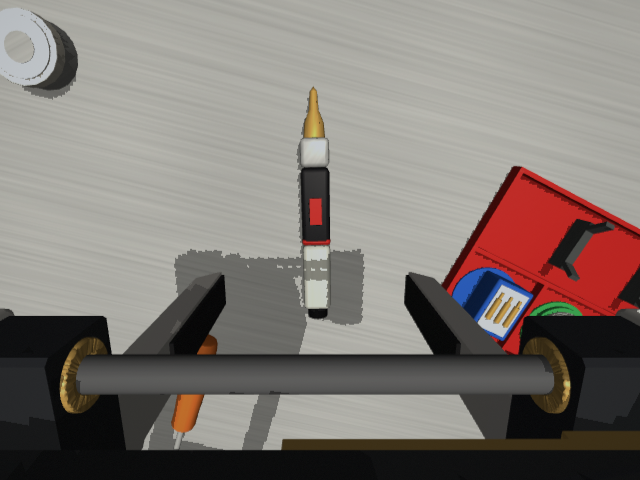

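The wrist view shows the iron nearly in line with the gripper: tip (313,88), barrel front (315,139), barrel rear (317,309). The tip box sits in the blue compartment at (505,303).

```bash

python3 -c "
from h import *
c=np.load('w6.npy',allow_pickle=True).item()
a,b=plane(c,(315,139),.022),plane(c,(317,308),.022);print(a,b,np.linalg.norm(a-b),np.degrees(np.arctan2(*(a-b)[1::-1])),(a+b)/2)
t=plane(c,(313,88),.012);print(t, 'front edge w',plane(c,(302,200),.024),plane(c,(329,200),.024))
print('tri tip',tri([ray(c,(313,88)),ray(robot.get_calibration('top'),(322.5,199))]),'tri red',tri([ray(c,(315,139)),ray(robot.get_calibration('top'),(325.5,213))]))
m=(a+b)/2
delta(m[0],m[1],.004,np.degrees(np.arctan2(*(a-b)[1::-1])))"
```

```text
[0.57725869 0.0489149  0.022     ] [0.43406406 0.01154655 0.022     ] 0.14799018884420345 14.625830089846362 [0.50566137 0.03023072 0.022     ]
[0.61580394 0.06013256 0.012     ] front edge w [0.52678897 0.04763736 0.024     ] [0.53223099 0.0256607  0.024     ]
tri tip [ 0.61735683  0.05767669 -0.00762397] tri red [0.57699853 0.0476027  0.03181236]
t 21.33 pos [0.5003 0.0288 0.1488] rpy [-180.     0.    13.9] turn -0.016 shift now [ 5.600e-02 -1.000e-03  1.448e+00] shift after turn [ 0.056 -0.     1.448]
```

>>> move_arm(
  motion=[0,0,-0.016,0.056,0,0.25,1,0,0,0,0,0,0.35,1,0,0,0,0,0,0.35,1,0,0,0,0,0,0.22,1,0,0,0,0,0,0.12,1,0,0,0,0,0,0.08,0.7,0,0,0,0,0,0.05,0.5,0,0,0,0,0,0.01,0.5,0,0,0,0,0,0,0.5,0,0,0,0,0,0,0,0,0,0,0,0,0,0,0,0,0,0,0,0,0],
)

```text
time: 22.33
tool_pos: [0.5066, 0.0302, 0.0071]
ee_rot: [3.141, -0.002, 0.255]
wrist_force: [-0.0, 0.3, -0.1]
width: 0.0506
finger_force: 0.0
```

>>> move_arm(
  motion=[0,0,0,0,0,0,0,0,0,0,0,0,0,0,0,0,0,0,0,0,0,0,0,0,0,0,0,0],
)

```text
time: 22.67
tool_pos: [0.5059, 0.0301, 0.006]
ee_rot: [3.141, -0.0, 0.255]
wrist_force: [0.8, -1.4, 0.9]
width: 0.0244
finger_force: 0.5
```

```bash

python3 -c "
from h import *
C=[robot.get_calibration(n) for n in('top','scene')]
dg=np.array([.4597,-.2193]);a=np.radians(-11.8);r=dg+.079*np.array([np.cos(a),np.sin(a)]);print(r)
delta(r[0],r[1],.12,78.2);print(robot.get_obs()['width'])"
```

```text
[ 0.53703052 -0.23545519]
t 22.67 pos [0.5059 0.0301 0.006 ] rpy [180.   -0.   14.6] turn -1.414 shift now [-0.367  2.648 -1.14 ] shift after turn [-2.536  0.848 -1.14 ]
0.024393485114567938
```

>>> move_arm(
  motion=[0,0,0,0,0,0,0,0,0,0,0,0,0,0,0,0,0,0,0,-0.2,0,0,0,0,0,0,-0.3,0,0,0,-0.141,0,0,-0.3,0,0,0,-0.141,0,0,-0.2,0,0,0,-0.141,0,0,-0.14,0,0,0,-0.141,0,0,0,0,0,0,-0.141,0,0,0,0,0,0,-0.141,0,0,0,0,0,0,-0.141,0,0,0,0,0,0,-0.141,0,0,0,0],
)

```text
time: 23.67
tool_pos: [0.5053, 0.0304, 0.1193]
ee_rot: [-3.14, 0.0, 1.146]
wrist_force: [0.1, 0.2, -1.3]
width: 0.0241
finger_force: 30.0
```

>>> move_arm(
  motion=[0,0,-0.141,0,0,0,0,0,0,-0.145,0,0,0,0,0,0,0,-0.2,0.07,0,0,0,0,0,-0.36,0.12,0,0,0,0,0,-0.36,0.12,0,0,0,0,0,-0.36,0.12,0,0,0,0,0,-0.36,0.12,0,0,0,0,0,-0.36,0.12,0,0,0,0,0,-0.25,0.09,0,0,0,0,0,-0.16,0.06,0,0,0,0,0,-0.09,0.03,0,0,0,0,0,-0.03,0.01,0,0],
)

```text
time: 24.67
tool_pos: [0.5381, -0.2356, 0.1192]
ee_rot: [-3.14, -0.001, 1.364]
wrist_force: [-0.3, 1.4, -1.0]
width: 0.0235
finger_force: 30.0
```

>>> move_arm(
  motion=[0,0,0,0,0,0,0,0,0,0,0,0,0,0,0,0,0,0,0,0,0,0,0,0,0,0,0,0],
)

```text
time: 25.0
tool_pos: [0.5384, -0.2335, 0.1202]
ee_rot: [3.141, -0.0, 1.367]
wrist_force: [0.4, 0.3, -2.0]
width: 0.0237
finger_force: 30.0
```

```bash

python3 -c "
from h import *
c=robot.get_calibration('wrist');im=robot.snapshot('wrist')
cv2.imwrite('pics/w7.png',im[:,:,::-1]);np.save('w7.npy',c)
delta(.537,-.2355,.028,78.2);print(robot.get_obs()['width'])"
```

```text
t 25.05 pos [ 0.5385 -0.2338  0.1202] rpy [180.   -0.   78.3] turn 0.002 shift now [-0.02  -0.011  0.922] shift after turn [-0.02  -0.011  0.922]
0.02370709467448727
```

View pics/w7.png

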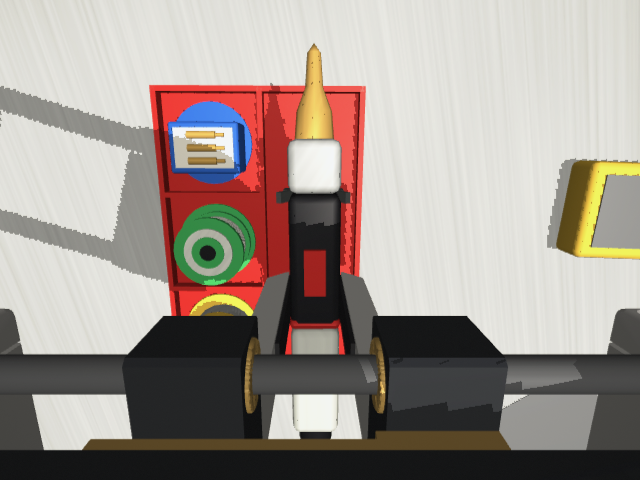

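The iron hangs above the rests, with the far rest's ears showing on both sides at about (281,196) and (348,197). I'm checking that rest's midpoint against the expected one.

```bash

python3 -c "
from h import *
c=np.load('w7.npy',allow_pickle=True).item()
a,b=plane(c,(278,191),.037),plane(c,(351,192),.037);m=(a+b)/2;print(a,b,np.linalg.norm(a-b))
t=np.radians(-11.8);d=m[:2]-[.4597,-.2193];print('caddy x,y from green',d@[np.cos(t),np.sin(t)],d@[-np.sin(t),np.cos(t)])"
```

```text
[ 0.5209799  -0.18538026  0.037     ] [ 0.57235542 -0.19675478  0.037     ] 0.052619606600218534
caddy x,y from green 0.07935637498877791 0.04542039674018312
```

>>> move_arm(
  motion=[0,0,0,-0.018,-0.01,0.2,0,0,0,0,0,0,0.3,0,0,0,0,0,0,0.2,0,0,0,0,0,0,0.12,0,0,0,0,0,0,0.06,0,0,0,0,0,0,0.03,0,0,0,0,0,0,0,0,0,0,0,0,0,0,0,0,0,0,0,0,0,0],
)

```text
time: 25.8
tool_pos: [0.538, -0.2371, 0.0307]
ee_rot: [3.139, 0.001, 1.365]
wrist_force: [0.5, -0.0, -1.4]
width: 0.0235
finger_force: 30.0
```

>>> move_arm(
  motion=[0,0,0,0,0,0,0.5,0,0,0,0,0,0,0.5,0,0,0,0,0,0,0.5,0,0,0,0,0,0,0.5,0,0,0,0,0,-0.15,0.5,0,0,0,0,0,-0.3,0.5,0,0,0,0,0,-0.35,0.5,0,0,0,0,0,-0.35,0.5,0,0,0,0,0,-0.3,0.5,0,0,0,0,0,-0.2,0.5,0,0,0,0,0,0,0.5,0,0,0,0,0,0,0.5],
)

```text
time: 26.8
tool_pos: [0.5376, -0.2369, 0.1953]
ee_rot: [3.138, 0.001, 1.365]
wrist_force: [0.6, 0.7, -1.5]
width: 0.0469
finger_force: 0.0
```

>>> move_arm(
  motion=[0,0,0,-0.3,0,0,0.5,0,0,0,-0.38,0,0,0.5,0,0,0,-0.38,0,0,0.5,0,0,0,-0.2,0,0,0.5,0,0,0,0,0,0,0.5,0,0,0,0,0,0,0.5,0,0,0,0,0,0,0.5,0,0,0,0,0,0,0.5],
)

```text
time: 27.47
tool_pos: [0.5114, -0.3583, 0.1929]
ee_rot: [-3.14, -0.001, 1.367]
wrist_force: [-0.2, -0.3, -0.7]
width: 0.0472
finger_force: 0.0
```

```bash

python3 -c "
from h import *
c=robot.get_calibration('wrist');im=robot.snapshot('wrist')
s=robot.snapshot('scene');t=robot.snapshot('top')
np.save('w8.npy',c);cv2.imwrite('pics/w8.png',im[:,:,::-1]);cv2.imwrite('pics/top8.png',t[:,:,::-1])
z=np.vstack([cv2.resize(s[130:260,160:320],(640,520))])
cv2.imwrite('pics/s8.png',z[:,:,::-1])
# look-alikes unmoved?
import numpy as np
a=cv2.imread('pics/top0.png')[:,:,::-1].copy()
for n,x0,x1,y0,y1 in(('wire',140,180,240,280),('grease',200,240,187,227)): print(n,cv2.absdiff(a,np.ascontiguousarray(t))[y0:y1,x0:x1].mean())
print(robot.get_obs()['tool_pos'])"
```

```text
wire 7.990625
grease 9.346458333333333
[ 0.51169989 -0.35860931  0.19402917]
```

View pics/w8.png

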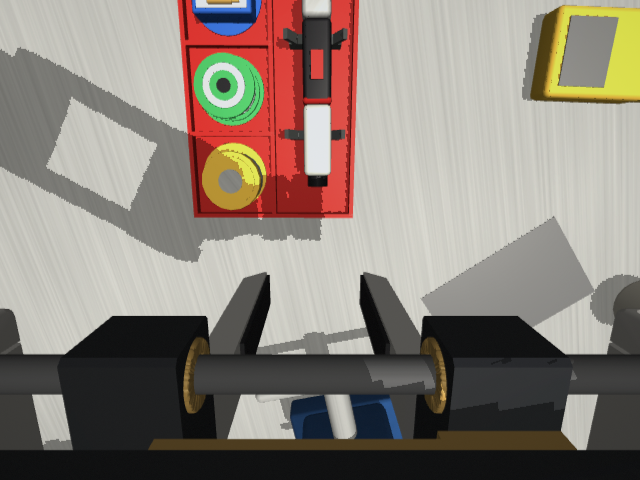

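View pics/s8.png

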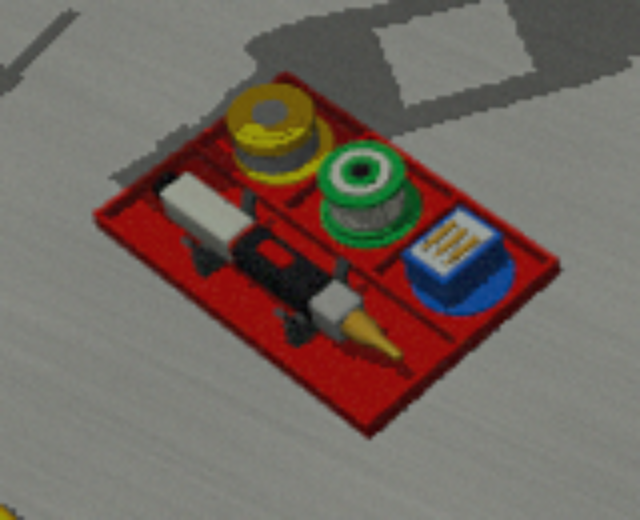

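Everything stands in its own compartment: solder spool (223,85), flux tin (231,180), tip box on the blue disc and the iron in both notches (317,100). I'm checking these positions with numbers before handing in.

```bash

python3 -c "
from h import *
c=np.load('w8.npy',allow_pickle=True).item();t=np.radians(-11.8)
def cad(P): d=P[:2]-[.4597,-.2193];return (1000*(d@[np.cos(t),np.sin(t)]-.034)).round(1),(1000*(d@[-np.sin(t),np.cos(t)])).round(1)
print('spool',cad(plane(c,(223,85),.04)),'tin',cad(plane(c,(231,180),.034)),'barrel rear',cad(plane(c,(317,175),.046)),'switch',cad(plane(c,(317,64),.046)),'box',cad(plane(robot.get_calibration('scene'),(160+455/4,130+246/4),.032)))
a,b=[cv2.cvtColor(cv2.imread(f'pics/top{i}.png'),cv2.COLOR_BGR2GRAY).astype(np.float32) for i in(0,8)]
for x,y in((159,259),(219,206)): print(cv2.phaseCorrelate(a[y-25:y+25,x-25:x+25].copy(),b[y-25:y+25,x-25:x+25].copy()))
T=robot.get_calibration('top');im=cv2.imread('pics/top8.png')[:,:,::-1].copy()
w=np.load('w6.npy',allow_pickle=True).item();print('switch along iron (mm)',np.linalg.norm(plane(w,(315.5,211),.024)-np.array([.5057,.0302,.024]))*1000)"
```

```text
spool (np.float64(-34.1), np.float64(0.9)) tin (np.float64(-32.9), np.float64(-79.6)) barrel rear (np.float64(46.3), np.float64(-74.2)) switch (np.float64(46.0), np.float64(16.1)) box (np.float64(-33.0), np.float64(77.5))
((0.006640483242794204, 0.0006003671880812078), 1.0021853986740112)
((0.061414756450371755, -0.011930163284556983), 0.9630500389099121)
switch along iron (mm) 15.362414780506311
```

All the positions are within about 2 mm of target and the look-alikes haven't moved, so I'm handing it in.

```bash
python3 -c "
from h import *
print(robot.close_job())"
```

```text
the job is handed in; nothing more can be done
None
```

The soldering kit is packed and the job handed in at about 28 s: in the last pictures the iron lies in both notches and the spool, flux tin and tip box stand in their compartments, each within about 2 mm of its target, with the wire spool and grease tin unmoved; no verdict came back.

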